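# Open the readout screen and hold the sprung hood half open

### The arm

A 6-joint arm with a two-finger parallel gripper is mounted at the origin on a cart in front of the work surface, level with it; the furniture and walls round the work are solid. World frame = base frame: x ahead of the robot, y to its left, z up, the work surface at z = 0. Lengths are in m, angles in rad, forces in N, time in s.
With the tool pointing down it reaches from about 0.35 to 0.975 m from the base axis. Payload 4.9 kg.
Tool frame: the origin (TCP) lies midway between the tips of the shut fingers; the grasp point (between the pads) lies ctrl.grip_point_offset behind it (ctrl.grip_point_offset is the distance from the TCP to the grasp point, in m); x points along the fingers, y is the direction in which the jaws open and shut, and the axes are right-handed (so a half turn about x gives the same grasp; the last joint's range is limited). The gripper opens to 85 mm and grips with 20 to 120 N. Pads are 22 mm wide; open, the fingers measure 114 mm over their backs; the gripper's body (76 mm by 85 mm) begins 54 mm behind the grasp point. The pads swing forward as they close: fully open they stand 13 mm farther back than shut.
Start: joints at [-1.322, 0.053, 1.613, -0, 1.476, -0.119], TCP at [0.225, -0.583, 0.231] pointing down, gripper open.
Joint ranges: [-3.01, 3.01], [-1.01, 2.22], [0.06, 2.58], [-1.02, 4.17], [0.09, 2.62], [-3.14, 3.14]. Speed limits (rad/s): [2.57, 2.57, 3.14, 3.14, 3.14, 3.14].

### API

Orientations are given as a rotation vector (axis times angle).
In Python, from station import ctrl gives the robot as it stands. The module is installed in compiled form; this text tells all that it offers.
- The arm moves only by the tool drive_tool, never from a script. Its argument "commands" is text: rows parted by semicolons, each of 5 numbers parted by spaces: the closure, from -1 (fully open) to 1 (shut), so that 0 is half open, then the shift along the tool's x, y, z in units of 40 mm (1.0 is 40 mm), then the turn about the tool's x in units of 5 degrees (1.0 is 5 degrees). A call has 1 to 8 rows; each row is the pose to reach, as a shift and turn from the pose commanded when the call began, along the tool's axes at that moment; what a row does not reach only later rows make up. A row lasts 1/12 s, in which the tool goes at most 41.7 mm and 7.16 degrees, less where a joint would pass 70% of its speed; a pose out of reach is approached as far as the arm can. A call with a gripper value outside its range is refused whole. The fingers move at their own pace and stop on an object; "newtons" is the grip in N (left out, the last holds). Time passes only in rows, so rows that repeat a pose let the fingers close. It gives the time, the measured TCP pose, the force and the opening at its end, in the units of the state.
- ctrl.get_obs(): the state, without advancing time (a new reading comes with each control period).
- ctrl.get_image(name): name is "side" or "top"; returns (picture, depth): 384x512x3 uint8, blue, green, red; 384x512 float32, m along the optical axis (not along the pixel's ray), 0 where there is no reading.
- ctrl.camera_info(name): a dict with "K" (3x3 intrinsics, pixels), "T" (4x4, takes a point from camera to world coordinates). Camera axes: x right, y down, z forward; pixel columns grow to the right and rows downward; lengths in m; the calibration is good to about 2 mm. A picture is of the moment at which its call begins. camera_info takes no time and is no camera call.
- ctrl.finish_job(): hands the job in, once; it reports no verdict.
The state is a dict: "t": time; "q": joint angles; "dq": joint speeds; "effort": joint torques, N m; "tool_pos": TCP position; "tool_rot": TCP orientation; "contact_force": force on the tool from outside, world axes, zero at the start; "wrist_torque": the same for the moment, N m; "opening": finger opening in m.
Only numpy, scipy, OpenCV 4.12 (cv2) and the standard library are available. Lean on these libraries where they do the work, as an engineer would, in place of code of your own. Each camera call takes 0.05 s, during which the arm holds its last target.

### The job

Get the moisture analyser ready for a sample dish: first swing the stiff screen of the separate readout terminal up until it stands open at 100 degrees from folded flat (just past upright), with the analyser's hood still shut, and leave the screen there. Then lift the analyser's sprung hood by its handle bar and hold it half open, at 45 degrees, for a colleague to reach in; your program finishes while the gripper is still holding the hood steady at that angle, because it would snap shut if let go. Do not shift or knock over the small things lying around.

Things in the scene. Friction and masses are not known exactly. Their poses are not given: they have to be found in the camera images.
- platform: Low fixed platform on which both units stand, bridging a shallow tray with tools: grey plate 315 (x) x 730 (y) x 12 mm, top 45 mm above the worktop. Origin: on the worktop under its centre. Never moves.
- analyser: Moisture analyser, fixed on the platform: white housing 205 (x) x 180 (y) x 70 mm high, on it a grey hood, a plate 163x172x12 mm with a raised middle (118x128 mm, 107 mm above the housing's underside when shut). Origin: centre of its underside. Front (handle side) faces its own -x, the hinge is at the back (+x), z up. Stands left or right of the terminal, yaw within 17 degrees.
- hood_hinge (a point): Middle of the hood's hinge axis, which is parallel to the analyser's y axis: at (67.5, 0, 80) mm in the analyser's frame. Fixed, turns with the analyser.
- hood (a joint): Opening angle of the hood in rad: 0 = shut and level, grows as its front edge is lifted, stop at 1.4; 45 degrees is 0.785. A spring and its weight (0.28 to 0.46 kg) always close it: about 3 to 6 N upward at the bar raises or holds it; let go, it falls shut.
- hood_bar (a point): Middle of the hood's steel handle bar: round rod 12 mm thick, 110 mm long, parallel to the hinge, 31 mm clear in front of the hood's front edge on two side arms 94 mm apart in the clear, nothing close below. 205 mm from the hinge axis; shut: 127 mm above the worktop, 137.5 mm ahead of the analyser's centre. Swings up and back about the hinge as the hood opens. The point turns with the hood.
- terminal: Readout terminal, fixed on the platform: low grey keypad base 150 (x) x 160 (y) x 28 mm high with a black screen panel hinged at its back. Origin: centre of its underside. Front faces its own -x, +x points to the hinge, z up. Turned up to 17 degrees either way.
- screen_hinge (a point): Middle of the screen's hinge axis, parallel to the terminal's y axis: at (60, 0, 40) mm in the terminal's frame. Fixed, turns with the terminal.
- screen (a joint): Opening angle of the screen in rad: 0 = folded down flat over the keys, 1.571 = upright, 100 degrees is 1.745, stop at 2.3. It starts 0.55 to 0.85 (31 to 49 degrees) open. A stiff friction hinge (0.25 N m): it stays where it is left and moves with some 2 to 7 N on the panel.
- screen_edge (a point): Middle of the screen's free edge: the panel is flat, 10 mm thick, 150 mm wide, from the hinge axis out to this edge 115 mm away, at mid-thickness. The side with the glass looks down at the keys when folded, and to the front (-x of the terminal) when upright; pushing that side backwards opens the screen.
- stopwatch: Black and yellow round stopwatch, 71x60x18 mm, loose, bystander. Origin: centre of its underside.
- tin_large: Round aluminium tin, 57 mm wide, 31 mm high, loose, bystander. Origin: centre of its underside.
- tin_small: Round aluminium tin, 50 mm wide, 27 mm high, loose, bystander. Origin: centre of its underside.
- tape_roll: Roll of black tape, 62 mm wide, 19 mm high, loose, bystander. Origin: centre of its underside.
- tweezers: Steel tweezers, 19x127x8 mm, lying along y, loose, bystander. Origin: centre of its underside.
- dropper_bottle: Small brown dropper bottle, 33 mm wide, 102 mm high, standing on the platform between the two units toward the back, loose, bystander. Origin: centre of its underside.
- pen: Black and white pen, 17x135x16 mm, loose, bystander. Origin: centre of its underside.

How it is judged:
On the way, in this order (a step that is already met when the one before it is completed fails the run):
1. the screen stands open at 100 degrees (within 8) and is let go, with the hood still shut (value of joint screen between 1.605 and 1.885 rad and value of joint hood below 0.08 rad and contact force between each of the arm, the fingers and terminal below 0.2 N), for 0.2 s.
2. the fingers hold the hood open at 45 degrees (within 6.3) (value of joint hood between 0.675 and 0.895 rad and contact force between the fingers and hood above 0.5 N), for 0.3 s.
At the end, for the whole second after the job is handed in: The screen stands at 100 degrees within 8 degrees (joint 1.605 to 1.885 rad), and the hood is held still by the gripper at 45 degrees within 6.3 degrees (joint 0.675 to 0.895 rad, slower than 0.1 rad/s), with more than 0.5 N between fingers and hood and no loose thing touching the hood (all of step 2 and value of joint screen between 1.605 and 1.885 rad and velocity of joint hood between -0.1 and 0.1 rad/s and contact force between each of stopwatch, tin_large, tin_small, tape_roll, tweezers, dropper_bottle, pen and hood below 0.05 N); the arm keeps its last pose, push and grip.
It fails at once if a bystander is shifted by more than 30 mm, or the bottle is knocked over (distance of any of stopwatch, tin_large, tin_small, tape_roll, tweezers, dropper_bottle, pen from where it was at the start of the episode above 0.03 m or angle between dropper_bottle's own z axis and vertical above 0.6 rad).
It also fails if it takes over 58 s, if anything falls off the work surface, if the arm or the gripper's body presses on something with over 40 N, if the wrist force passes 120 N, or if a joint passes its speed limit or range.

## Working session

There is one attempt and no reset: what is moved stays moved. The work goes in short steps, Python scripts to look and compute and a tool call to move; the robot and the scene stay as the last step left them, time stands still between calls to the robot, and variables do not carry over. Pictures are saved under pics/ and viewed, and the job is handed in when it is done.

Besides the shell and the picture viewer there is one more tool, called by a JSON object that holds its "method" and its "body". drive_tool: Moves the arm, as the interface text tells. Its arguments: {"type":"object","properties":{"commands":{"type":"string"},"newtons":{"type":"number"}},"required":["commands"]}

```bash
mkdir -p pics; ls; python3 - <<'E'
from station import ctrl
import cv2,numpy as np
o=ctrl.get_obs(); print({k:np.round(v,3) for k,v in o.items()}, ctrl.grip_point_offset)
for n in("side","top"):
    im,d=ctrl.get_image(n); cv2.imwrite(f"pics/{n}0.png",im); np.save(f"{n}0.npy",d)
    c=ctrl.camera_info(n); print(n,np.round(c["K"],1).tolist(),np.round(c["T"],3).tolist())
E
```

```text
pics
{'t': np.float64(0.0), 'q': array([-1.322,  0.053,  1.614, -0.   ,  1.476, -0.119]), 'dq': array([0.   , 0.001, 0.001, 0.002, 0.002, 0.002]), 'effort': array([ 1.0000e-03, -3.9368e+01, -3.7017e+01, -0.0000e+00,  7.0000e-03,
       -0.0000e+00]), 'tool_pos': array([ 0.225, -0.583,  0.23 ]), 'tool_rot': array([ 2.021,  0.378, -2.022]), 'contact_force': array([-0.126, -0.076, -1.137]), 'wrist_torque': array([ 0.014,  0.023, -0.021]), 'opening': np.float64(0.086)} 0.0187
side [[354.4, 0.0, 253.3], [0.0, 354.4, 193.8], [0.0, 0.0, 1.0]] [[-1.0, -0.009, 0.027, 0.515], [-0.027, 0.607, -0.794, 0.984], [-0.01, -0.795, -0.607, 0.865], [0.0, 0.0, 0.0, 1.0]]
top [[365.8, 0.0, 263.7], [0.0, 365.8, 194.0], [0.0, 0.0, 1.0]] [[-0.091, -0.964, 0.248, 0.277], [-0.996, 0.089, -0.017, -0.029], [-0.006, -0.249, -0.969, 1.24], [0.0, 0.0, 0.0, 1.0]]
```

View pics/side0.png

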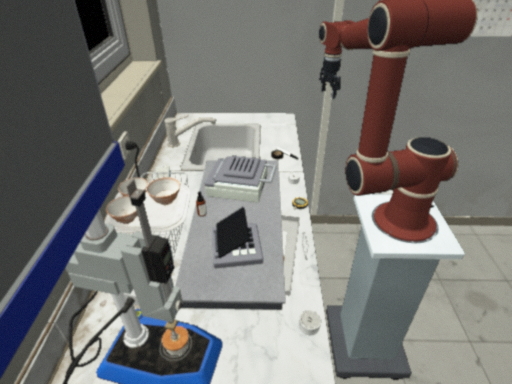

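View pics/top0.png

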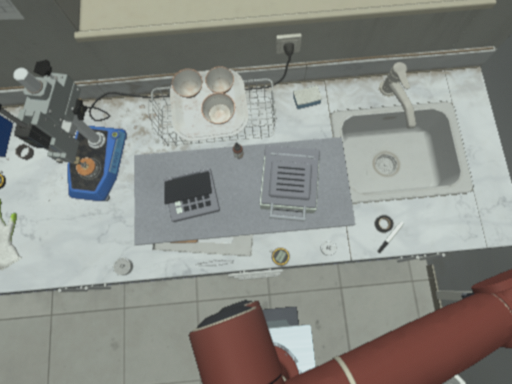

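```bash
cat > h.py <<'E'
import numpy as np,cv2
from scipy.spatial.transform import Rotation as R
from station import ctrl
def cloud(n,d):
    c=ctrl.camera_info(n);K=np.array(c["K"]);T=np.array(c["T"])
    v,u=np.mgrid[:d.shape[0],:d.shape[1]]
    p=np.stack([(u-K[0,2])/K[0,0]*d,(v-K[1,2])/K[1,1]*d,d],-1)
    w=p@T[:3,:3].T+T[:3,3]; w[d<=0]=np.nan
    return w
E
python3 - <<'E'
from h import *
for n in("side","top"):
    im=cv2.imread(f"pics/{n}0.png");w=cloud(n,np.load(f"{n}0.npy"))
    np.save(n+"w0.npy",w)
    # height map coloured
    z=w[...,2];g=np.clip(np.nan_to_num(z)/0.25*255,0,255).astype(np.uint8)
    cv2.imwrite(f"pics/{n}z.png",cv2.applyColorMap(g,cv2.COLORMAP_JET))
E
```

```text
(no output)
```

The side view shows the terminal (about 235,240) with its screen partly open and the analyser (about 235,178) behind it. In the top view the terminal is at about (190,195), the analyser at (290,180) with its bar at (288,213), and the bottle at (238,150). Next I'll fit the poses.

```bash
python3 - <<'E'
from h import *
im=cv2.imread("pics/top0.png")
cv2.imwrite("pics/topz1.png",cv2.resize(im[130:280,120:420],None,fx=2.6,fy=2.6,interpolation=cv2.INTER_CUBIC))
im=cv2.imread("pics/side0.png")
cv2.imwrite("pics/sidez1.png",cv2.resize(im[140:310,170:330],None,fx=3.5,fy=3.5,interpolation=cv2.INTER_CUBIC))
w=np.load("topw0.npy")
for v,u in [(180,290),(170,290),(205,290),(213,288),(215,288),(182,265),(180,190),(185,190),(190,185),(205,190),(150,238),(200,320)]:
    print(u,v,np.round(w[v,u],3))
E
```

```text
290 180 [ 0.593 -0.133  0.151]
290 170 [ 0.625 -0.136  0.153]
290 205 [ 0.518 -0.126  0.13 ]
288 213 [ 0.511 -0.124  0.044]
288 215 [ 0.504 -0.123  0.045]
265 182 [ 0.598 -0.055  0.136]
190 180 [0.633 0.184 0.114]
190 185 [0.613 0.182 0.126]
185 190 [0.596 0.197 0.134]
190 205 [0.561 0.195 0.073]
238 150 [0.724 0.023 0.108]
320 200 [ 0.545 -0.235  0.044]
```

View pics/topz1.png

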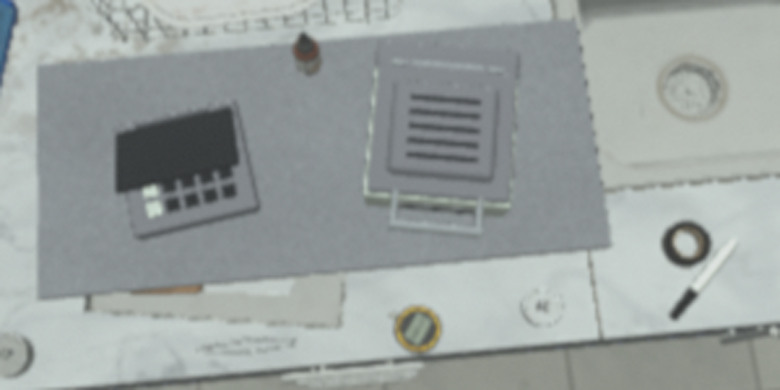

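View pics/sidez1.png

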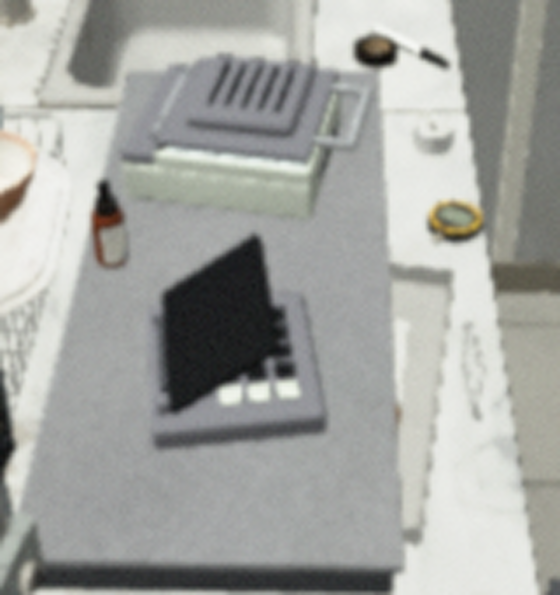

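```bash
python3 - <<'E'
from h import *
for n in("top","side"):
    w=np.load(n+"w0.npy").reshape(-1,3)
    im=cv2.imread(f"pics/{n}0.png").reshape(-1,3).astype(int)
    def sel(x0,x1,y0,y1,z0,z1): 
        return (w[:,0]>x0)&(w[:,0]<x1)&(w[:,1]>y0)&(w[:,1]<y1)&(w[:,2]>z0)&(w[:,2]<z1)
    for nm,m in [("hoodtop",sel(.45,.75,-.3,-.02,.143,.17)),("hoodall",sel(.45,.75,-.3,-.02,.118,.17)),("termbase",sel(.45,.75,.08,.32,.062,.085)),("termall",sel(.45,.75,.08,.32,.06,.25))]:
        p=w[m]
        if len(p)<10: print(n,nm,len(p));continue
        r=cv2.minAreaRect(p[:,:2].astype(np.float32)); print(n,nm,len(p),np.round(r[0],3),np.round(r[1],3),round(r[2],1),np.round(np.median(p[:,2]),3))
    m=sel(.45,.75,.08,.32,.085,.25); p=w[m]; c=p.mean(0); 
    for _ in range(5):
        U,S,V=np.linalg.svd(p-c,full_matrices=False); nn=V[2]*np.sign(V[2][2]); e=abs((p-c)@nn); 
        p=p[e<.006];c=p.mean(0)
    print("panel n",nn,"c",c,len(p),"tilt",np.degrees(np.arccos(nn[2])),"yaw",np.degrees(np.arctan2(-nn[1],-nn[0])))
    u=np.array([-nn[0],-nn[1],0]);
    print(p.min(0),p.max(0))
    m=sel(.68,.78,-.03,.07,.06,.2);q=w[m];print("bottle",len(q),q.mean(0),q.min(0),q.max(0))
    m=sel(.42,.52,-.2,-.05,.115,.14);q=w[m];print("bar",len(q)); 
    if len(q):print(q.mean(0),q.min(0),q.max(0))
E
```

```text
top hoodtop 1479 [ 0.597 -0.133] [0.128 0.119] 79.3 0.152
top hoodall 3013 [ 0.595 -0.132] [0.176 0.242] 78.0 0.137
top termbase 1036 [0.6   0.192] [0.151 0.16 ] 8.8 0.073
top termall 2188 [0.6   0.192] [0.151 0.16 ] 8.8 0.091
panel n [0.55260161 0.08601222 0.82899539] c [0.61101846 0.19269916 0.12492826] 1124 tilt 34.004321392687956 yaw -171.15292461499808
[0.55472186 0.11355866 0.08506178] [0.67608054 0.27258712 0.1580997 ]
bottle 219 [0.74629738 0.03225494 0.12470343] [0.71675797 0.00291713 0.06034024] [0.7799241  0.06925122 0.15600531]
bar 276
[ 0.49612927 -0.13323561  0.13023497] [ 0.46768538 -0.19949456  0.11535691] [ 0.51999795 -0.06032953  0.13845296]
side hoodtop 614 [ 0.594 -0.13 ] [0.131 0.115] 79.7 0.151
side hoodall 1354 [ 0.585 -0.128] [0.179 0.229] 82.8 0.134
side termbase 969 [0.598 0.194] [0.15  0.161] 8.5 0.072
side termall 2184 [0.598 0.194] [0.15  0.161] 8.5 0.094
panel n [0.55730497 0.09091525 0.82531545] c [0.61060662 0.20239661 0.12175471] 1166 tilt 34.379514282005 yaw -170.7347407778331
[0.55343919 0.11596427 0.08514359] [0.67203355 0.27574576 0.15512483]
bottle 238 [0.74062533 0.03734634 0.11253805] [0.71465694 0.00123371 0.06005762] [0.77971453 0.06974237 0.15407674]
bar 150
[ 0.49671417 -0.12656729  0.12899604] [ 0.4659332  -0.19805882  0.11572302] [ 0.5197423  -0.05603851  0.13416199]
```

```bash
cat >> h.py <<'E'
def rz(a): a=np.radians(a);return np.array([[np.cos(a),-np.sin(a),0],[np.sin(a),np.cos(a),0],[0,0,1]])
TC=np.array([.599,.193,.045]);TY=8.8
AC=np.array([.597,-.133,.045])+rz(-10.5)@[.019,0,0];AY=-10.5
def tw(p): return TC+rz(TY)@np.array(p,float)
def aw(p): return AC+rz(AY)@np.array(p,float)
def proj(n,P):
    c=ctrl.camera_info(n);K=np.array(c["K"]);T=np.linalg.inv(np.array(c["T"]))
    p=T[:3,:3]@P+T[:3,3];q=K@p;return q[:2]/q[2]
def st():
    o=ctrl.get_obs();M=R.from_rotvec(o["tool_rot"]).as_matrix()
    print("t",round(float(o["t"]),2),"pos",np.round(o["tool_pos"],4),"F",np.round(o["contact_force"],1),"open",round(float(o["opening"]),4),"q",np.round(o["q"],2))
    print(np.round(M,3).tolist());return o,M
def goal(p,yawy=None):
    "shift in units of 40mm in tool axes to world p"
    o,M=st();print("shift units",np.round(M.T@(np.array(p)-o["tool_pos"])/.04,2))
    if yawy is not None:
        y=M[:,1];cur=np.degrees(np.arctan2(y[1],y[0]))
        d=(yawy-cur+90)%180-90
        print("yaw of tool y",cur,"turn about x units",-d/5 if M[2,0]<0 else d/5)
E
python3 - <<'E'
from h import *
S=5
for n,(u0,u1,v0,v1) in {"top":(150,330,140,260),"side":(170,300,140,290)}.items():
    im=cv2.imread(f"pics/{n}0.png");im=cv2.resize(im[v0:v1,u0:u1],None,fx=4,fy=4)
    def dot(P,c):
        u,v=(proj(n,P)-[u0,v0]+.5)*4; cv2.circle(im,(int(u),int(v)),3,c,-1)
    for y in np.linspace(-.055,.055,9): dot(aw([-.1375,y,.082]),(0,0,255))
    for y in np.linspace(-.086,.086,5): dot(aw([-.1005,y,.085]),(0,255,0)); dot(aw([.0625,y,.085]),(0,255,0))
    for y in (-.08,.08):
        for x in(-.075,.075): dot(tw([x,y,.028]),(255,0,0))
    a=np.radians(34.2)
    for y in (-.075,0,.075): dot(tw([.06,y,.04]),(0,255,255));dot(tw([.06-.115*np.cos(a),y,.04+.115*np.sin(a)]),(0,255,255))
    cv2.imwrite(f"pics/{n}ov.png",im)
goal([.53,.18,.25],TY+90)
print("edge",tw([.06-.115*np.cos(a),0,.04+.115*np.sin(a)]))
E
```

```text
t 0.1 pos [ 0.2246 -0.5826  0.2302] F [ 0.3  0.2 -0.5] open 0.0853 q [-1.32  0.05  1.61  0.    1.48 -0.12]
[[-0.0, 0.36, -0.933], [0.002, -0.933, -0.36], [-1.0, -0.002, -0.0]]
shift units [ -0.46 -15.05 -13.98]
yaw of tool y -68.93028709294082 turn about x units 2.453942581411843
edge [0.56429909 0.18762801 0.14963959]
```

View pics/topov.png

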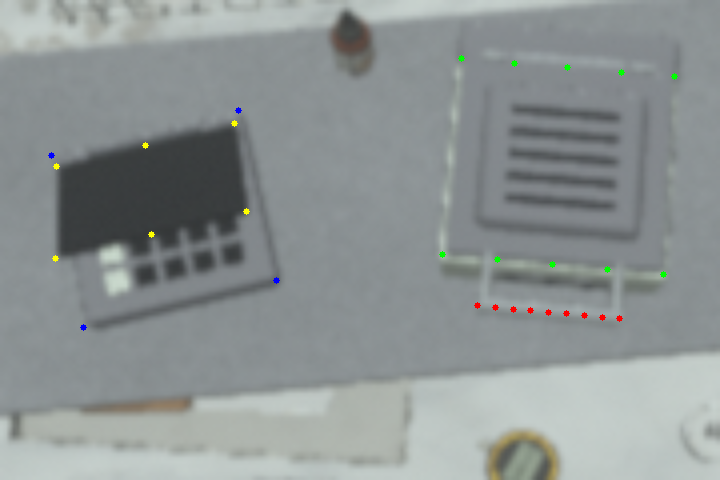

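View pics/sideov.png

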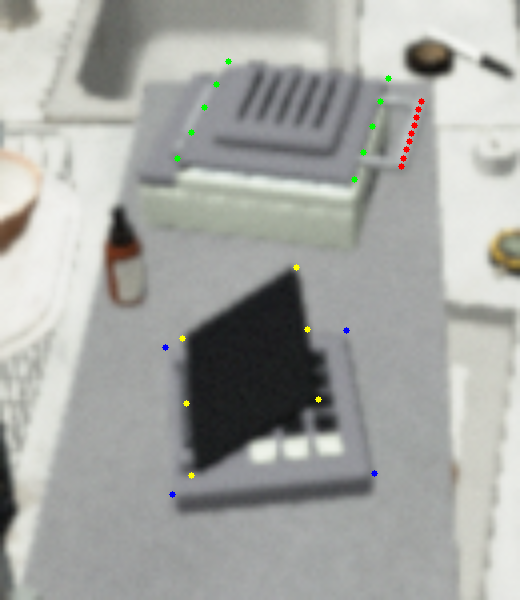

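Terminal model (blue and yellow) matches both views. The bar model (red, top view about (548,312)) is within a few mm, and I'll refine it from depth while travelling.

{"method": "drive_tool", "body": {"commands": "1 -1 -1 -1 0; 1 -1 -2 -2 0.5; 1 -1 -3 -3 1; 1 -1 -4 -4 1.5; 1 -1 -5 -5 2; 1 -1 -6 -6 2.45; 1 -1 -7 -7 2.45; 1 -1 -8 -8 2.45", "newtons": 40}}

```text
t: 0.77
tool_pos: [0.3565, -0.2844, 0.2702]
tool_rot: [2.142, 0.165, -2.142]
contact_force: [1.3, -0.0, 0.1]
opening: 0.0
```

```bash
python3 - <<'E'
from h import *
for n in("top","side"):
    w=np.load(n+"w0.npy").reshape(-1,3);l=(w-AC)@rz(AY)
    m=(l[:,0]<-.115)&(l[:,0]>-.17)&(abs(l[:,1])<.04)&(l[:,2]>.065)&(l[:,2]<.1);q=l[m]
    print(n,len(q),np.percentile(q,[5,25,50,75,95],axis=0).round(4).tolist(), np.polyfit(q[:,1],q[:,0],1))
goal([.53,.18,.25],TY+90)
E
```

```text
top 100 [[-0.1405, -0.0349, 0.0813], [-0.1389, -0.0194, 0.0838], [-0.1363, 0.0008, 0.0862], [-0.133, 0.0205, 0.0876], [-0.1304, 0.0366, 0.0892]] [-0.00381144 -0.13580158]
side 38 [[-0.1433, -0.031, 0.0824], [-0.1417, -0.0158, 0.0841], [-0.1391, 0.0013, 0.0861], [-0.1357, 0.0211, 0.0874], [-0.1339, 0.0343, 0.0886]] [ 0.02226315 -0.13883685]
t 0.77 pos [ 0.3565 -0.2844  0.2702] F [ 1.3 -0.   0.1] open 0.0 q [-0.84 -0.39  1.94  0.    1.59  0.58]
[[-0.0, 0.153, -0.988], [0.0, -0.988, -0.153], [-1.0, -0.0, 0.0]]
shift units [  0.51 -10.81  -6.06]
yaw of tool y -81.21843928504796 turn about x units -0.0036878570095950636
```

{"method": "drive_tool", "body": {"commands": "1 0 -1 -0.6 0; 1 0 -2 -1.2 0; 1 0 -3 -1.8 0; 1 0 -4 -2.4 0; 1 0 -5 -3 0; 1 0 -6 -3.6 0; 1 0 -7 -4.2 0; 1 0 -8 -4.8 0"}}

```text
t: 1.43
tool_pos: [0.4821, 0.0246, 0.2703]
tool_rot: [2.141, 0.165, -2.141]
contact_force: [1.3, -0.2, -0.2]
opening: 0.0001
```

```bash
python3 - <<'E'
from h import *
goal(tw([-.066,0,.17]),TY+90)
goal(tw([-.066,0,.057]),TY+90)
E
```

```text
t 1.43 pos [0.4821 0.0246 0.2703] F [ 1.3 -0.2 -0.2] open 0.0001 q [-0.1  -0.32  1.88 -0.    1.57  1.31]
[[0.0, 0.154, -0.988], [-0.0, -0.988, -0.154], [-1.0, 0.0, -0.0]]
shift units [ 1.38 -3.71 -1.88]
yaw of tool y -81.15900466060761 turn about x units 0.008199067878479127
t 1.43 pos [0.4821 0.0246 0.2703] F [ 1.3 -0.2 -0.2] open 0.0001 q [-0.1  -0.32  1.88 -0.    1.57  1.31]
[[0.0, 0.154, -0.988], [-0.0, -0.988, -0.154], [-1.0, 0.0, -0.0]]
shift units [ 4.21 -3.71 -1.88]
yaw of tool y -81.15900466060761 turn about x units 0.008199067878479127
```

{"method": "drive_tool", "body": {"commands": "1 0 -1 -0.5 0; 1 0 -2 -1 0; 1 0 -3 -1.5 0; 1 0 -3.7 -1.85 0; 1 1 -3.7 -1.85 0; 1 2 -3.7 -1.85 0; 1 2.8 -3.7 -1.85 0; 1 2.8 -3.7 -1.85 0"}}

```text
t: 2.1
tool_pos: [0.5268, 0.1793, 0.1494]
tool_rot: [2.123, 0.164, -2.157]
contact_force: [-1.8, -0.4, -1.4]
opening: 0.0002
```

```bash
cat > look.py <<'E'
from h import *
import sys
def look(tag):
    for n in("top","side"):
        im,d=ctrl.get_image(n);w=cloud(n,d)
        u0,u1,v0,v1=(140,340,130,280) if n=="top" else (160,310,110,300)
        cv2.imwrite(f"pics/{n}{tag}.png",cv2.resize(im[v0:v1,u0:u1],None,fx=3,fy=3,interpolation=cv2.INTER_CUBIC))
        l=(w-TC)@rz(TY)
        dark=im.max(-1)<75
        m=dark&(abs(l[...,1])<.078)&(l[...,2]>.045)&(l[...,2]<.17)&(abs(l[...,0])<.12)
        m&=(np.hypot(l[...,0]-.06,l[...,2]-.04)<.125)
        p=l[m][:,[0,2]]-[.06,.04]
        if len(p)>20:
            a=np.degrees(np.arctan2(p[:,1],-p[:,0])); U,S,V=np.linalg.svd(p-p.mean(0)); 
            e=V[0]*np.sign(V[0][1]); print(n,"screen ang by line",round(np.degrees(np.arctan2(e[1],-e[0])),1),"n",len(p),"rms",round(S[1]/len(p)**.5,4),"median pt ang",round(np.median(a[np.hypot(*p.T)>.06]),1))
        h=(w-AC)@rz(AY)
if __name__=="__main__":
    look(sys.argv[1]);st()
E
python3 look.py 1
```

```text
top screen ang by line 34.0 n 296 rms 0.0016 median pt ang 38.2
side screen ang by line 34.3 n 1071 rms 0.0017 median pt ang 37.0
t 2.2 pos [0.5314 0.1798 0.1574] F [0.4 0.3 1.5] open -0.0001 q [ 0.19 -0.04  1.83  0.    1.35  1.61]
[[-0.003, 0.153, -0.988], [-0.001, -0.988, -0.153], [-1.0, 0.0, 0.003]]
```

View pics/side1.png

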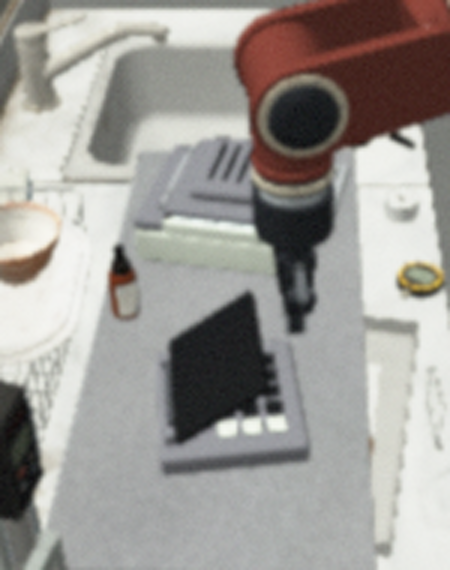

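{"method": "drive_tool", "body": {"commands": "1 0.6 0 0 0; 1 1.25 0 0 0; 1 1.25 0 0 0; 1 1.25 0 -0.2 0; 1 1.25 0 -0.4 0; 1 1 0 -0.65 0; 1 0.75 0 -0.9 0; 1 0.5 0 -1.15 0"}}

```text
t: 2.87
tool_pos: [0.5786, 0.187, 0.1425]
tool_rot: [2.14, 0.165, -2.142]
contact_force: [-3.6, -1.2, 0.9]
opening: 0.0002
```

```bash
python3 look.py 2; python3 -c "
from h import *
print((ctrl.get_obs()['tool_pos']-TC)@rz(TY))"
```

```text
top screen ang by line 53.6 n 99 rms 0.0013 median pt ang 59.3
side screen ang by line 54.7 n 801 rms 0.0048 median pt ang 59.6
t 2.97 pos [0.5821 0.1876 0.1443] F [-0.1 -0.7  0.1] open 0.0 q [ 0.19  0.08  1.73 -0.    1.32  1.61]
[[0.008, 0.153, -0.988], [0.002, -0.988, -0.153], [-1.0, -0.0, -0.009]]
[-0.01753093 -0.00277193  0.09930346]
```

View pics/side2.png

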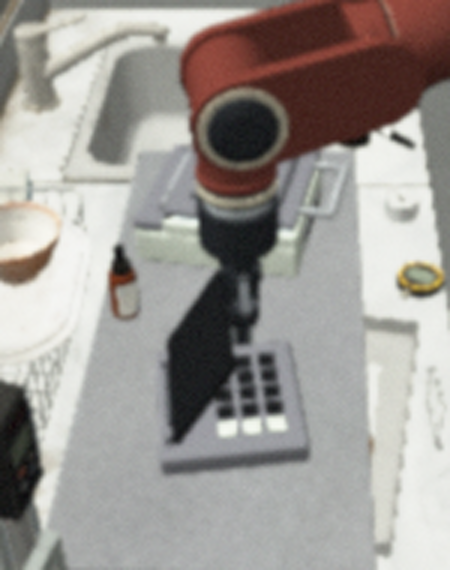

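{"method": "drive_tool", "body": {"commands": "1 -0.15 0 -0.25 0; 1 -0.27 0 -0.5 0; 1 -0.37 0 -0.75 0; 1 -0.47 0 -1 0; 1 -0.53 0 -1.2 0; 1 -0.58 0 -1.4 0; 1 -0.6 0 -1.5 0; 1 -0.6 0 -1.5 0"}}

```text
t: 3.63
tool_pos: [0.6383, 0.1963, 0.163]
tool_rot: [2.143, 0.165, -2.14]
contact_force: [0.5, -0.2, 0.2]
opening: 0.0001
```

```bash
python3 look.py 3; python3 -c "
from h import *
print((ctrl.get_obs()['tool_pos']-TC)@rz(TY))"
```

```text
top screen ang by line 88.3 n 59 rms 0.0009 median pt ang 86.0
side screen ang by line 85.7 n 153 rms 0.0069 median pt ang 87.4
t 3.73 pos [0.6377 0.1962 0.1628] F [-0.9  0.6  0.5] open -0.0001 q [ 0.19  0.2   1.57 -0.    1.37  1.6 ]
[[0.001, 0.153, -0.988], [0.0, -0.988, -0.153], [-1.0, 0.0, -0.001]]
[ 0.03870667 -0.00272076  0.11781996]
```

View pics/side3.png

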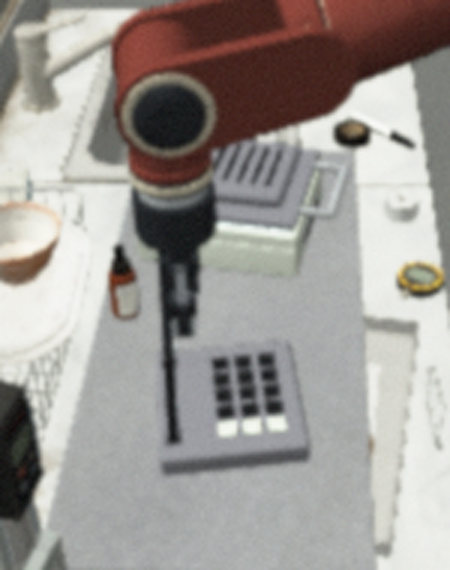

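{"method": "drive_tool", "body": {"commands": "1 0 0 -0.15 0; 1 0 0 -0.3 0; 1 0 0 -0.45 0; 1 0 0 -0.45 0"}}

```text
t: 4.07
tool_pos: [0.6559, 0.1992, 0.1624]
tool_rot: [2.142, 0.165, -2.141]
contact_force: [-0.1, -1.3, -0.0]
opening: -0.0001
```

```bash
python3 look.py 4; python3 -c "
from h import *
print((ctrl.get_obs()['tool_pos']-TC)@rz(TY))"
```

```text
top screen ang by line 99.7 n 83 rms 0.0011 median pt ang 97.8
side screen ang by line 99.5 n 289 rms 0.0058 median pt ang 97.5
t 4.17 pos [0.6557 0.199  0.1625] F [ 0.9 -0.6  0.9] open 0.0003 q [ 0.19  0.24  1.53 -0.    1.38  1.6 ]
[[0.001, 0.153, -0.988], [0.0, -0.988, -0.153], [-1.0, 0.0, -0.001]]
[ 0.05691838 -0.00272144  0.1175396 ]
```

View pics/side4.png

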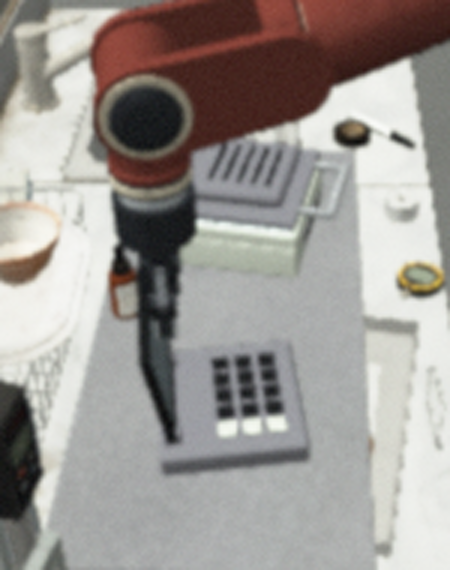

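Screen reads about 99.5° in both views. Retracting forward, then up.

{"method": "drive_tool", "body": {"commands": "1 0 0 0.3 0; 1 0 0 0.9 0; 1 0 0 1.7 0; 1 -0.8 0 2.5 0; 1 -1.7 0 3 0; 1 -2.5 0 3 0; 1 -2.5 0 3 0; 1 -2.5 0 3 0"}}

```text
t: 4.83
tool_pos: [0.538, 0.1809, 0.2668]
tool_rot: [2.151, 0.166, -2.133]
contact_force: [-0.7, -0.5, -0.1]
opening: -0.0002
```

```bash
python3 look.py 5; python3 - <<'E'
from h import *
print("bar",aw([-.1375,0,.082]))
goal(aw([-.1375,0,.205]),AY)
E
```

```text
top screen ang by line 99.8 n 118 rms 0.0013 median pt ang 97.9
side screen ang by line 100.9 n 293 rms 0.0029 median pt ang 97.8
t 4.93 pos [0.5365 0.1805 0.2622] F [ 1.  -0.3 -1.3] open -0.0002 q [ 0.19 -0.1   1.72 -0.    1.53  1.61]
[[0.0, 0.153, -0.988], [-0.0, -0.988, -0.153], [-1.0, 0.0, -0.0]]
bar [ 0.48048429 -0.11140509  0.127     ]
t 4.93 pos [0.5365 0.1805 0.2622] F [ 1.  -0.3 -1.3] open -0.0002 q [ 0.19 -0.1   1.72 -0.    1.53  1.61]
[[0.0, 0.153, -0.988], [-0.0, -0.988, -0.153], [-1.0, 0.0, -0.0]]
shift units [0.31 7.   2.5 ]
yaw of tool y -81.18218099415213 turn about x units -14.136436198830427
```

View pics/side5.png

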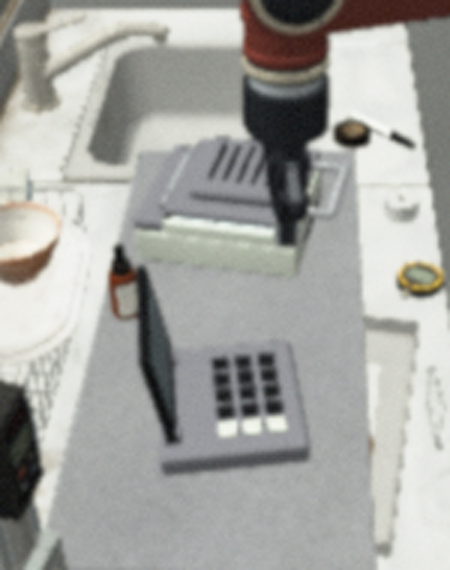

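{"method": "drive_tool", "body": {"commands": "0.3 0 0.9 0.3 -1.4; 0.3 0 1.8 0.6 -2.8; 0.3 0 2.7 0.9 -4.2; 0.3 0 3.6 1.25 -5.6; 0.3 0 4.5 1.6 -7; 0.3 0 5.4 1.9 -8.4; 0.3 0 6.3 2.2 -9.8; 0.3 0 7 2.5 -11.2"}}

```text
t: 5.6
tool_pos: [0.4807, -0.1088, 0.2604]
tool_rot: [1.572, 0.927, -1.575]
contact_force: [0.6, -0.5, 0.9]
opening: 0.0298
```

{"method": "drive_tool", "body": {"commands": "0.3 0 0 0 -1.4; 0.3 0 0 0 -2.94; 0.3 0 0 0 -2.94; 0.3 0 0 0 -2.94"}}

```text
t: 5.93
tool_pos: [0.4813, -0.1072, 0.2608]
tool_rot: [1.397, 1.077, -1.4]
contact_force: [0.2, 0.8, 0.2]
opening: 0.0294
```

```bash
python3 look.py 6; python3 - <<'E'
from h import *
goal(aw([-.1375,0,.145]),AY)
goal(aw([-.1375,0,.067]),AY)
E
```

```text
top screen ang by line 99.8 n 248 rms 0.0012 median pt ang 98.0
side screen ang by line 101.1 n 352 rms 0.0029 median pt ang 97.3
t 6.03 pos [ 0.4816 -0.1068  0.2615] F [-0.1 -0.1 -0.1] open 0.0301 q [-0.37 -0.29  1.87 -0.    1.56 -0.11]
[[-0.002, 0.967, -0.256], [0.001, -0.256, -0.967], [-1.0, -0.002, -0.0]]
t 6.03 pos [ 0.4816 -0.1068  0.2615] F [-0.1 -0.1 -0.1] open 0.0301 q [-0.37 -0.29  1.87 -0.    1.56 -0.11]
[[-0.002, 0.967, -0.256], [0.001, -0.256, -0.967], [-1.0, -0.002, -0.0]]
shift units [1.79 0.01 0.12]
yaw of tool y -14.834490269397335 turn about x units -0.8668980538794671
t 6.03 pos [ 0.4816 -0.1068  0.2615] F [-0.1 -0.1 -0.1] open 0.0301 q [-0.37 -0.29  1.87 -0.    1.56 -0.11]
[[-0.002, 0.967, -0.256], [0.001, -0.256, -0.967], [-1.0, -0.002, -0.0]]
shift units [3.74 0.01 0.12]
yaw of tool y -14.834490269397335 turn about x units -0.8668980538794671
```

View pics/side6.png

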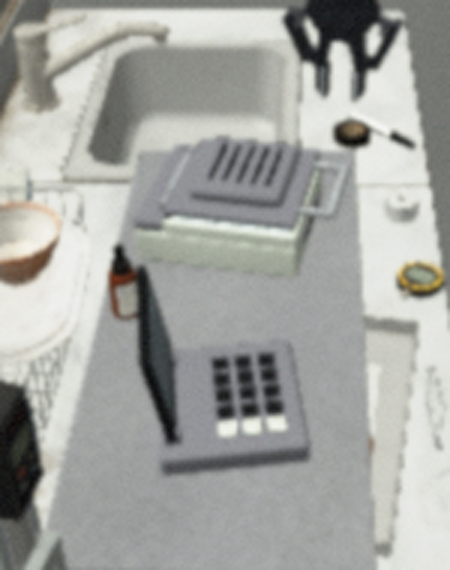

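View pics/top6.png

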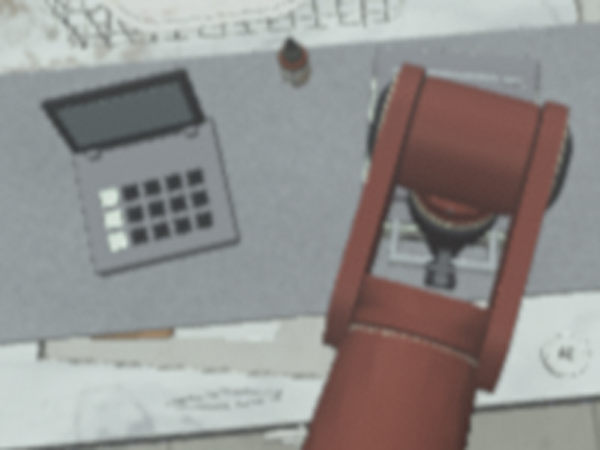

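{"method": "drive_tool", "body": {"commands": "0.4 0.9 0 0.12 -0.87; 0.4 1.6 0 0.12 -0.87; 0.4 1.6 0 0.12 -0.87; 0.4 1.6 0 0.12 -0.87"}}

```text
t: 6.37
tool_pos: [0.4795, -0.1109, 0.1968]
tool_rot: [1.341, 1.122, -1.345]
contact_force: [-0.7, 0.5, 0.1]
opening: 0.0257
```

```bash
python3 look.py 7; python3 - <<'E'
from h import *
goal(aw([-.1375,0,.065]),AY)
E
```

```text
top screen ang by line 99.8 n 252 rms 0.0013 median pt ang 98.0
side screen ang by line 100.9 n 336 rms 0.0029 median pt ang 97.4
t 6.47 pos [ 0.4815 -0.1118  0.2004] F [-0.1  0.2  0.6] open 0.0255 q [-0.38 -0.25  1.95  0.    1.44 -0.2 ]
[[0.002, 0.984, -0.18], [-0.001, -0.18, -0.984], [-1.0, 0.002, 0.0]]
t 6.47 pos [ 0.4815 -0.1118  0.2004] F [-0.1  0.2  0.6] open 0.0255 q [-0.38 -0.25  1.95  0.    1.44 -0.2 ]
[[0.002, 0.984, -0.18], [-0.001, -0.18, -0.984], [-1.0, 0.002, 0.0]]
shift units [ 2.26 -0.03 -0.01]
yaw of tool y -10.394509084441196 turn about x units 0.021098183111760704
```

View pics/side7.png

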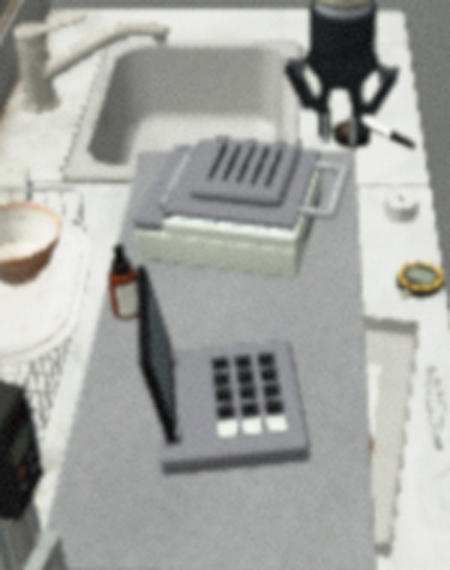

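View pics/top7.png

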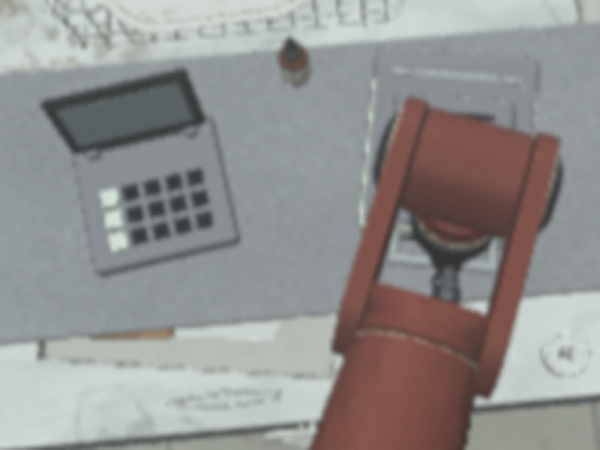

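{"method": "drive_tool", "body": {"commands": "0.4 0.5 0 0 0; 0.4 1 0 0 0; 0.4 1.5 0 0 0; 0.4 1.8 0 0 0; 0.4 2 0 0 0; 0.4 2.25 0 0 0; 0.4 2.25 0 0 0; 0.4 2.25 0 0 0"}}

```text
t: 7.13
tool_pos: [0.4808, -0.1119, 0.109]
tool_rot: [1.342, 1.118, -1.341]
contact_force: [0.1, 0.2, -0.7]
opening: 0.0253
```

```bash
python3 look.py 8; python3 - <<'E'
from h import *
goal(aw([-.1375,0,.065]),AY)
E
```

```text
top screen ang by line 99.9 n 260 rms 0.0012 median pt ang 98.1
side screen ang by line 100.9 n 331 rms 0.0029 median pt ang 97.4
t 7.23 pos [ 0.4813 -0.1121  0.1098] F [-0.5 -0.8  0.2] open 0.0256 q [-0.38 -0.16  2.03  0.    1.27 -0.2 ]
[[0.002, 0.984, -0.18], [-0.001, -0.18, -0.984], [-1.0, 0.002, 0.0]]
t 7.23 pos [ 0.4813 -0.1121  0.1098] F [-0.5 -0.8  0.2] open 0.0256 q [-0.38 -0.16  2.03  0.    1.27 -0.2 ]
[[0.002, 0.984, -0.18], [-0.001, -0.18, -0.984], [-1.0, 0.002, 0.0]]
shift units [-0.01 -0.02 -0.01]
yaw of tool y -10.384681333709423 turn about x units 0.023063733258115348
```

View pics/side8.png

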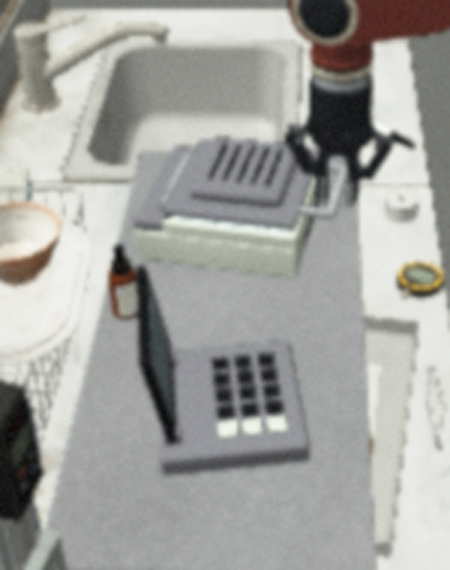

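Fingers straddle the bar (side view around (335,175)) with no contact force. Closing.

{"method": "drive_tool", "body": {"commands": "1 0 0 0 0; 1 0 0 0 0; 1 0 0 0 0; 1 0 0 0 0; 1 0 0 0 0", "newtons": 50}}

```text
t: 7.65
tool_pos: [0.4806, -0.1119, 0.1092]
tool_rot: [1.341, 1.118, -1.342]
contact_force: [-4.0, 0.5, 5.1]
opening: 0.0103
```

```bash
python3 - <<'E'
from h import *
o,M=st()
# offset bar centre vs TCP and arc targets in tool axes units
p0=o["tool_pos"]
for a in (5,10,15,20,25,30,35,40,45):
    r=np.radians(a); b0=aw([-.1375,0,.082]); 
    v=np.array([-.205,0,.002]);c,s=np.cos(r),np.sin(r)
    vr=np.array([v[0]*c+v[2]*s,0,-v[0]*s+v[2]*c])
    d=rz(AY)@(vr-v); print(a,np.round(M.T@d/.04,2))
E
```

```text
t 7.65 pos [ 0.4806 -0.1119  0.1092] F [-4.   0.5  5.1] open 0.0103 q [-0.38 -0.16  2.03 -0.    1.27 -0.2 ]
[[0.0, 0.984, -0.18], [-0.0, -0.18, -0.984], [-1.0, 0.0, 0.0]]
5 [-0.45  0.02  0.  ]
10 [-0.89  0.09  0.  ]
15 [-1.32  0.19  0.  ]
20 [-1.75  0.33  0.  ]
25 [-2.16  0.5   0.  ]
30 [-2.56  0.71  0.  ]
35 [-2.93  0.96  0.  ]
40 [-3.28  1.23  0.  ]
45 [-3.61  1.54  0.  ]
```

{"method": "drive_tool", "body": {"commands": "1 -0.22 0.01 0 0; 1 -0.45 0.02 0 0; 1 -0.67 0.05 0 0; 1 -0.89 0.09 0 0; 1 -1.1 0.13 0 0; 1 -1.32 0.19 0 0; 1 -1.32 0.19 0 0"}}

```text
t: 8.23
tool_pos: [0.4875, -0.1132, 0.1632]
tool_rot: [1.34, 1.12, -1.343]
contact_force: [-4.9, -1.3, -3.3]
opening: 0.01
```

```bash
cat > hood.py <<'E'
from h import *
import sys
for n in("top","side"):
    im,d=ctrl.get_image(n);w=cloud(n,d)
    u0,u1,v0,v1=(200,380,100,250) if n=="top" else (160,310,80,300)
    cv2.imwrite(f"pics/{n}h{sys.argv[1]}.png",cv2.resize(im[v0:v1,u0:u1],None,fx=3,fy=3,interpolation=cv2.INTER_CUBIC))
    l=(w-AC)@rz(AY)
    m=(abs(l[...,1])<.088)&(l[...,0]>-.115)&(l[...,0]<.05)&(l[...,2]>.07)&(l[...,2]<.25)
    # grey hood colour: low saturation, mid value
    im=im.astype(int);sat=im.max(-1)-im.min(-1);m&=(sat<30)&(im.max(-1)>90)&(im.max(-1)<200)
    p=l[m][:,[0,2]]
    best=None
    rng=np.random.default_rng(0)
    # ransac line in x,z
    for _ in range(500):
        if len(p)<20:break
        a,b=p[rng.integers(len(p),size=2)];t=b-a
        if np.hypot(*t)<.03: continue
        t/=np.hypot(*t);k=abs((p-a)@[-t[1],t[0]])<.003
        if best is None or k.sum()>best.sum():best=k
    if best is not None:
        q=p[best];U,S,V=np.linalg.svd(q-q.mean(0));print(n,len(p),best.sum(),"hood deg",np.degrees(np.arctan(-V[0][1]/V[0][0])).round(1))
o,M=st()
b=(o["tool_pos"]+[0,0,.018]-AC)@rz(AY)-[.0675,0,.08]
print("bar from tcp: r",np.hypot(b[0],b[2]),"ang",np.degrees(np.arctan2(b[2],-b[0])))
E
python3 hood.py 1
```

```text
top 713 363 hood deg 16.1
side 1032 464 hood deg 14.2
t 8.33 pos [ 0.4871 -0.1131  0.1618] F [-4.2 -1.8 -3.8] open 0.0103 q [-0.38 -0.2   1.97 -0.    1.37 -0.2 ]
[[-0.003, 0.984, -0.18], [0.0, -0.18, -0.984], [-1.0, -0.003, 0.0]]
bar from tcp: r 0.20559225427308658 ang 15.448720867735746
```

View pics/sideh1.png

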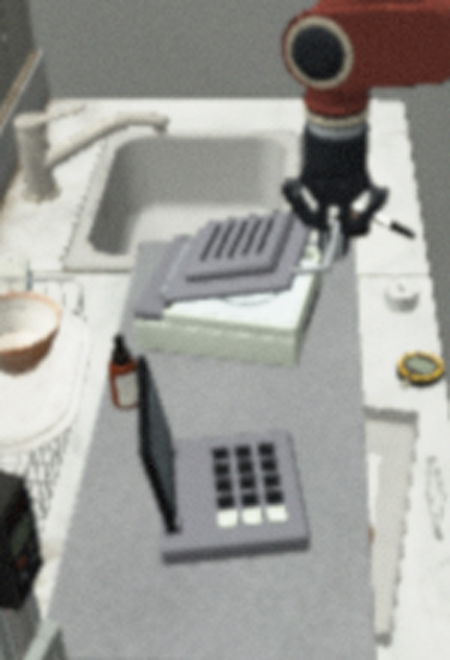

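Hood is rising with the grip, at about 15°. Continuing along the arc.

{"method": "drive_tool", "body": {"commands": "1 -0.22 0.07 0 0; 1 -0.43 0.14 0 0; 1 -0.64 0.22 0 0; 1 -0.84 0.31 0 0; 1 -1.04 0.41 0 0; 1 -1.24 0.52 0 0; 1 -1.43 0.64 0 0; 1 -1.61 0.77 0 0"}}

```text
t: 9.0
tool_pos: [0.5159, -0.1183, 0.2274]
tool_rot: [1.338, 1.125, -1.348]
contact_force: [-14.9, -0.0, 4.0]
opening: 0.0102
```

```bash
python3 hood.py 2
```

```text
top 237 190 hood deg 33.5
side 901 317 hood deg 33.7
t 9.1 pos [ 0.517  -0.1186  0.2291] F [-15.7   0.6   4.7] open 0.0099 q [-0.37 -0.17  1.83 -0.    1.49 -0.18]
[[-0.005, 0.984, -0.18], [0.001, -0.18, -0.984], [-1.0, -0.005, 0.0]]
bar from tcp: r 0.2074785042703512 ang 36.0451838376483
```

View pics/sideh2.png

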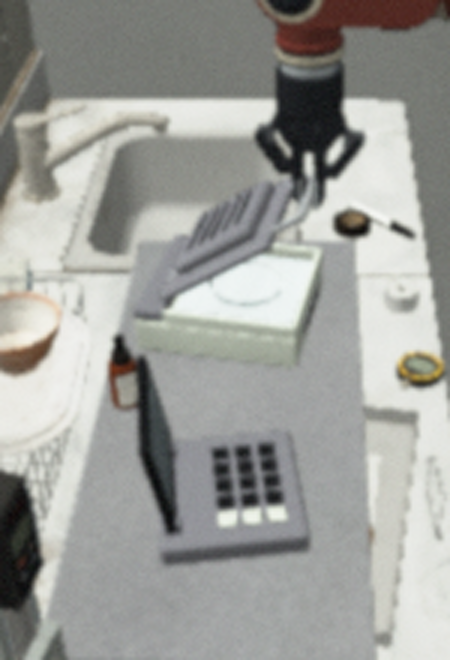

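View pics/toph2.png

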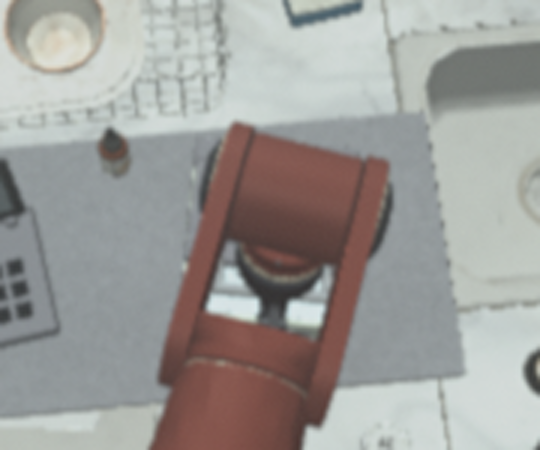

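{"method": "drive_tool", "body": {"commands": "1 -0.1 -0.03 0 0; 1 -0.2 0.03 0 0; 1 -0.32 0.11 0 0; 1 -0.44 0.2 0 0; 1 -0.44 0.2 0 0"}}

```text
t: 9.52
tool_pos: [0.5281, -0.1205, 0.2445]
tool_rot: [1.343, 1.115, -1.339]
contact_force: [4.7, -3.6, -8.5]
opening: 0.01
```

```bash
python3 hood.py 3
```

```text
top 236 184 hood deg 39.4
side 818 268 hood deg 39.4
t 9.62 pos [ 0.5277 -0.1205  0.2441] F [ 3.4 -2.8 -7.7] open 0.0099 q [-0.36 -0.16  1.79  0.    1.5  -0.18]
[[0.003, 0.984, -0.18], [-0.001, -0.18, -0.984], [-1.0, 0.003, 0.0]]
bar from tcp: r 0.2083981587652801 ang 41.14058087654852
```

View pics/sideh3.png

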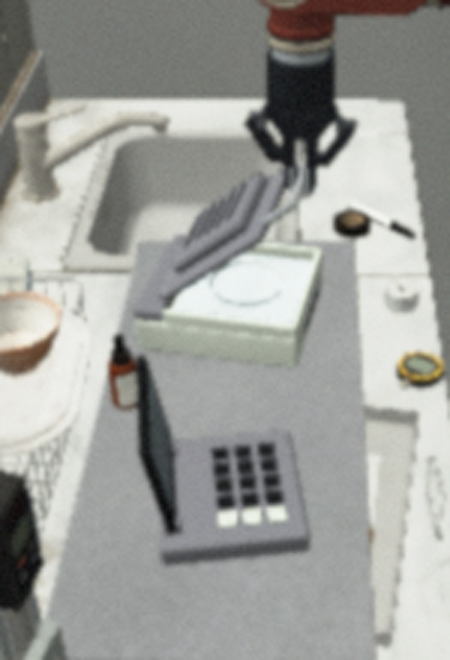

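{"method": "drive_tool", "body": {"commands": "1 -0.09 0.08 0 0; 1 -0.18 0.16 0 0; 1 -0.26 0.23 0 0; 1 -0.34 0.31 0 0; 1 -0.34 0.31 0 0; 1 -0.34 0.31 0 0; 1 -0.34 0.31 0 0; 1 -0.34 0.31 0 0"}}

```text
t: 10.28
tool_pos: [0.5387, -0.1225, 0.2569]
tool_rot: [1.342, 1.117, -1.341]
contact_force: [3.5, -4.1, -10.9]
opening: 0.0102
```

```bash
python3 hood.py 4; python3 look.py 9
```

```text
top 260 181 hood deg 43.7
side 713 251 hood deg 43.8
t 10.38 pos [ 0.5387 -0.1225  0.2569] F [  3.7  -3.8 -10.5] open 0.0098 q [-0.36 -0.14  1.75  0.    1.52 -0.18]
[[0.001, 0.984, -0.18], [-0.0, -0.18, -0.984], [-1.0, 0.001, 0.0]]
bar from tcp: r 0.20904197328508614 ang 45.7945499492357
top screen ang by line 99.8 n 237 rms 0.0012 median pt ang 98.0
side screen ang by line 101.0 n 356 rms 0.0029 median pt ang 97.2
t 10.48 pos [ 0.5387 -0.1225  0.2569] F [ 3.9 -4.  -9.8] open 0.0098 q [-0.36 -0.14  1.75  0.    1.52 -0.18]
[[0.001, 0.984, -0.18], [-0.0, -0.18, -0.984], [-1.0, 0.001, 0.0]]
```

View pics/sideh4.png

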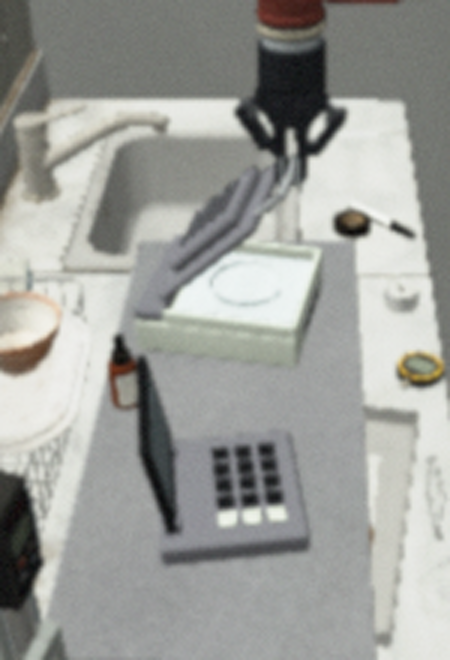

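```bash
python3 -c "
from h import *
st();print(ctrl.finish_job())"
```

```text
t 10.48 pos [ 0.5387 -0.1225  0.2569] F [ 3.9 -4.  -9.8] open 0.0098 q [-0.36 -0.14  1.75  0.    1.52 -0.18]
[[0.001, 0.984, -0.18], [-0.0, -0.18, -0.984], [-1.0, 0.001, 0.0]]
the job is handed in; nothing more can be done
None
```

The screen stands open at about 100°, and the gripper is holding the hood at about 45°. I handed the job in at t = 10.5 s. No verdict was reported, so what follows rests on my own measurements.

- **Screen:** I pushed it open from 34° with the shut fingers and let go while the hood was still shut. The last check read 99.8° from the top camera and 101.0° from the side. A cruder estimate from single points gave 97–98°, which is also inside the 8° tolerance.
- **Hood:** I gripped the bar with 50 N and swung it up along its arc. The final readings were 43.7° and 43.8° from the two cameras, and 45.8° worked out from the tool position. They disagree by about 2°, but all are well within 6.3°. The pose was steady, with about 11 N on the tool and the fingers closed on the bar (opening about 10 mm).
- **Side load during the lift:** At about 34° the tool took a passing 16 N, because my path ran slightly inside the bar's true arc. I corrected the path from there.
- **Small things:** The ones visible in the side view looked unmoved, including the bottle, which stayed upright. I judged this by eye and did not measure it.

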